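# Reset the air pump's pressure regulator and lock it again

### The job

On the air pump, swing the regulator's lock ring well open by its upright peg, turn the adjuster bar until its pointed nose points at the small dark steel tooth on the housing's rim, and then swing the lock ring shut again until it grips the adjuster firmly, without overtightening it: stop when the push at the peg is about 4 to 5 N more than it takes to swing the ring freely. Leave the setting at the tooth, let go, and do not disturb the things lying round about.

Things in the scene. Friction and masses are not known exactly. Their poses are not given: they have to be found in the camera images.
- pump: bench air pump, fixed: steel plate 190 x 360 x 8 mm, on it a round aluminium regulator housing (104 mm across, top at z = 45 mm) and, 195 mm along +y, a black motor block 100 x 120 mm with two finned heads up to z = 108 mm. Origin: on the table under the regulator's vertical axis, on which adjuster, lock ring and tooth are centred
- lock_ring: steel ring, 74 mm across, round the adjuster (z = 46 to 60 mm); a flat lever (top at z = 65 mm) runs along its +x to an upright peg. Origin on the axis at z = 45 mm. Anticlockwise from above loosens. Starts tight; swings open up to 1.3 rad, 1.15 rad frees every setting. Rubbing holds it where it is left; it takes 0.7 N m to turn (9 to 12 N at the peg)
- peg (a point): top centre of the lock ring's upright round steel peg, 12 mm thick, 75 mm from the regulator's axis, standing free from z = 65 mm to z = 111 mm; this point is at z = 111 mm. It may turn between the fingers as it is swung round its arc
- adjuster: black bar grip in the middle of the lock ring, 14 mm thick, 57 mm long, z = 64 to 100 mm, one end pointed (the nose), the other square. Origin on the axis at z = 45 mm; +x points to the nose. Turns about the vertical, anticlockwise to reach the tooth 0.4 to 1.45 rad away; held fast while the ring is tight, turns lightly (0.1 N m) and stays put when it is loose
- bar (a point): top centre of the adjuster's bar, on the regulator's axis at z = 100 mm
- tooth: small dark steel tooth, 12 x 7 x 12 mm, standing on the housing's top near its rim (39 to 51 mm from the axis, z = 45 to 57 mm): the mark for the new setting. Origin on the regulator's axis at z = 45 mm; its +x points from the axis to the tooth. It stays put
- clamp_shoe: shoe in the housing, out of sight, which the ring presses on the adjuster's eccentric drum: 12 to 80 N is well locked, over 105 N does damage. Shutting, the ring swings freely, then bites: per 0.1 rad 50 N more clamping, 5.3 N more push at the peg. At the new setting it bites 0.4 to 0.85 rad before the angle where it first stood; back at that angle it is overtightened
- spanner: loose steel open-ended spanner, 150 mm long, lying on the table to the -y side of the pump; not needed, leave it alone
- carton: loose small cardboard carton 55 x 85 x 22 mm beyond the pump; not needed, leave it alone
- oil_can: loose plain steel can, 44 mm across, 90 mm tall, beyond the pump; not needed, leave it alone

How it is judged:
On the way, in this order (a step that is already met when the one before it is completed fails the run):
1. the lock ring is loosened: the shoe no longer presses on the adjuster (contact force between clamp_shoe and adjuster below 0.5 N), for 0.2 s.
2. the adjuster's nose points at the tooth (within 0.1 rad) while the lock ring is still loose (angle between the x axis of adjuster and the x axis of tooth, either way round below 0.1 rad and contact force between clamp_shoe and adjuster below 0.5 N), for 0.3 s.
3. the lock ring is tight again (clamping force 12 to 80 N) with the nose still at the tooth (contact force between clamp_shoe and adjuster between 12 and 80 N and angle between the x axis of adjuster and the x axis of tooth, either way round below 0.12 rad), for 0.3 s.
At the end, for the whole second after the job is handed in: the adjuster's nose points at the tooth within 0.12 rad, the lock ring is tight with a clamping force of 12 to 80 N on the adjuster, and both are at rest (all of step 3 and angular speed of each of adjuster, lock_ring below 0.05 rad/s); the robot touches nothing.
It fails at once if the clamp is badly overtightened (clamping force over 105 N) (contact force between clamp_shoe and adjuster above 105 N).
It fails at once if the open-ended spanner is shifted by more than 20 mm (distance of spanner from where it was at the start of the episode above 0.02 m).
It fails at once if the small carton is shifted by more than 20 mm (distance of carton from where it was at the start of the episode above 0.02 m).
It fails at once if the steel can is shifted by more than 20 mm (distance of oil_can from where it was at the start of the episode above 0.02 m).
It also fails if it takes over 69 s, if anything falls off the work surface, if the arm or the gripper's body presses on something with over 40 N, if the wrist force passes 120 N, or if a joint passes its speed limit or range.

### The arm

A 6-joint arm with a two-finger parallel gripper is mounted at the origin on the work surface. World frame = base frame: x ahead of the robot, y to its left, z up, the work surface at z = 0. Lengths are in m, angles in rad, forces in N, time in s.
With the tool pointing down it reaches from about 0.35 to 0.975 m from the base axis. Payload 4.9 kg.
Tool frame: the origin (TCP) lies midway between the tips of the shut fingers; the grasp point (between the pads) lies 19 mm behind it; z points along the fingers, y is the direction in which the jaws open and shut (so a half turn about z gives the same grasp; the last joint's range is limited). The gripper opens to 85 mm and grips with 20 to 120 N. Pads are 22 mm wide; open, the fingers measure 114 mm over their backs; the gripper's body (76 mm by 85 mm) begins 54 mm behind the grasp point. The pads swing forward as they close: fully open they stand 13 mm farther back than shut.
Start: joints at [1.172, 0.053, 1.613, -0, 1.476, -0.119], TCP at [0.173, 0.601, 0.231] pointing down, gripper open.
Joint ranges: [-3.01, 3.01], [-1.01, 2.22], [0.06, 2.58], [-1.02, 4.17], [0.09, 2.62], [-3.14, 3.14]. Speed limits (rad/s): [2.57, 2.57, 3.14, 3.14, 3.14, 3.14].

### API

Orientations are given as a unit quaternion [w, x, y, z].
In Python, from bench import r, planner, imaging, current_t, current_joint_pos, current_dq, current_tau, current_tcp_pos, current_tcp_rot, current_contact_force, current_wrist_torque, current_width gives the robot as it stands. Calls block until the motion is done:
- r.move_pose(position, orientation): joint-space move of the TCP to a pose.
- r.move_linear(position, attitude=None, speed=0.15, until_force=None): straight line of the TCP; attitude=None keeps the orientation; speed is the mean speed in m/s. With until_force (N) it stops when the force on the tool has changed by that much, and returns True; else False.
- r.move_joints(angles): joint-space move.
- r.gripper_to(opening, newtons=None): opening from 0.0 (shut) to 1.0 (fully open); newtons is the grip in N (None keeps the last); returns when the fingers have stopped.
- r.wait(seconds).
- planner.inverse_kinematics(position, orientation): joint angles nearest the present ones, or None.
- imaging.snapshot(name): name is "scene" or "top" or "wrist"; returns a dict with "color" (480x640x3 uint8, red, green, blue), "intrinsics" (3x3 intrinsics, pixels), "position" and "rotation" of the camera in the world. Camera axes: x right, y up, looking along -z (the intrinsics and any distortion apply to the point x, -y, -z); pixel columns grow to the right and rows downward; lengths in m; the calibration is good to about 2 mm. A picture is of the moment at which its call begins. There is no depth.
A pose or a line that the arm cannot do raises r.Unreachable and nothing moves.
- r.job_done(): hands the job in, once; it reports no verdict.
Readings, each from a call of its own:
- current_t(): time.
- current_joint_pos(): joint angles.
- current_dq(): joint speeds.
- current_tau(): joint torques, N m.
- current_tcp_pos(): TCP position.
- current_tcp_rot(): TCP orientation.
- current_contact_force(): force on the tool from outside, world axes, zero at the start.
- current_wrist_torque(): the same for the moment, N m.
- current_width(): opening from 0.0 (shut) to 1.0 (fully open).
Only numpy, scipy, OpenCV 4.12 (cv2) and the standard library are available. Lean on these libraries where they do the work, as an engineer would, in place of code of your own. Each camera call takes 0.05 s, during which the arm holds its last target. There are 200 camera calls.

## Working session

There is one attempt and no reset: what is moved stays moved. The work goes in short steps, each a Python script; the robot and the scene stay as the last script left them, time stands still between calls to the robot, and variables do not carry over. Pictures are saved under pics/ and viewed, on a budget of 10 in all, crops included, one or two more only if the job needs it, and the job is handed in when it is done.

```bash
ls; mkdir -p pics; python3 - <<'E'
from bench import *
import cv2
for n in ("top","scene","wrist"):
    s=imaging.snapshot(n); cv2.imwrite(f"pics/{n}0.png",s["color"][:,:,::-1])
    print(n,s["intrinsics"],s["position"],s["rotation"],[k for k in s])
print(current_t())
E
```

```text
pics
top [[490.31080019   0.         323.24355327]
 [  0.         490.31080019 240.44900991]
 [  0.           0.           1.        ]] [ 0.42387152 -0.01300613  0.98883498] [ 0.74090619  0.07799752 -0.07137063 -0.66323498] ['color', 'intrinsics', 'position', 'rotation']
scene [[582.36721935   0.         310.43660362]
 [  0.         582.36721935 239.89748145]
 [  0.           0.           1.        ]] [ 1.1974972  -0.51263823  0.56204758] [0.79720043 0.44621678 0.19166359 0.35864624] ['color', 'intrinsics', 'position', 'rotation']
wrist [[360.94029483   0.         315.12813129]
 [  0.         360.94029483 241.17638865]
 [  0.           0.           1.        ]] [0.09277314 0.62432052 0.37236494] [ 0.78751426 -0.13241797 -0.09860533  0.59377079] ['color', 'intrinsics', 'position', 'rotation']
0.15
```

View pics/top0.png

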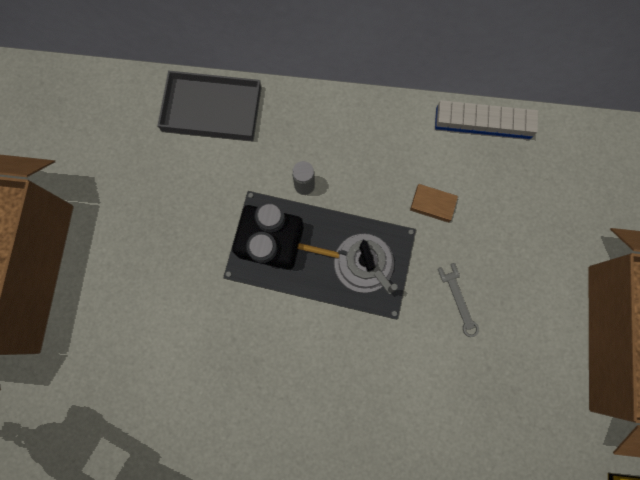

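View pics/scene0.png

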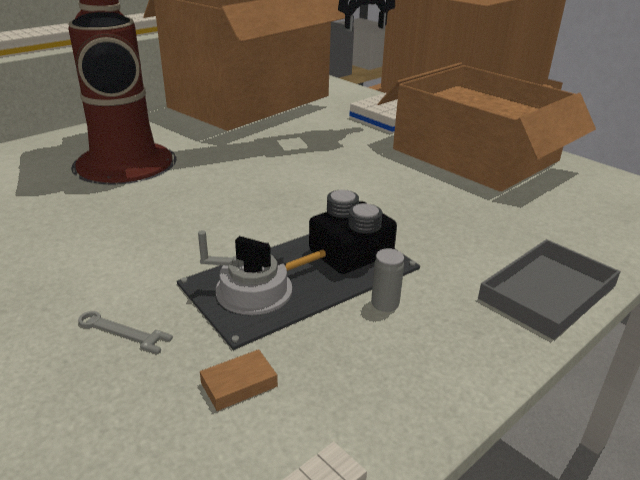

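The top view shows the pump plate, with its screws at (250,195), (411,232), (395,314) and (228,274). The housing is near (363,262), the peg near (393,287), the spanner at (460,300), the carton at (434,203) and the can at (304,175). The scene view agrees. The tooth isn't visible from this distance, so I'll go closer with the wrist camera.

```bash
cat > h.py <<'E'
from bench import *
import cv2, numpy as np
from scipy.spatial.transform import Rotation as R
def rot(q): return R.from_quat(np.asarray(q),scalar_first=True)
def ray(s,uv,z):
    K=np.array(s["intrinsics"]); u,v=uv
    d=rot(s["rotation"]).apply([(u-K[0,2])/K[0,0],-(v-K[1,2])/K[1,1],-1.])
    p=np.array(s["position"]); return p+d*(z-p[2])/d[2]
def proj(s,P):
    K=np.array(s["intrinsics"]); c=rot(s["rotation"]).inv().apply(np.array(P)-s["position"])
    return K[0,2]-K[0,0]*c[0]/c[2], K[1,2]+K[1,1]*c[1]/c[2]
def down(a):   # tool down, tool y (jaw direction) at world angle a
    y=np.array([np.cos(a),np.sin(a),0]);z=np.array([0,0,-1.]);x=np.cross(y,z)
    return R.from_matrix(np.c_[x,y,z]).as_quat(scalar_first=True)
def snap(n,f):
    s=imaging.snapshot(n); cv2.imwrite(f"pics/{f}.png",s["color"][:,:,::-1]); return s
E
python3 - <<'E'
from h import *
s=imaging.snapshot("top")
for p in [(250,195),(411,232),(395,314),(228,274)]: print(ray(s,p,.008))
print("hous",ray(s,(363,262),.045),"peg",ray(s,(393,287),.111),"motor", ray(s,(269,215),.108),ray(s,(262,246),.108))
w=imaging.snapshot("wrist")
print("wrist axis",rot(w["rotation"]).apply([0,0,-1]),rot(w["rotation"]).apply([0,1,0]))
T=rot(current_tcp_rot()); print("cam in tool",T.inv().apply(np.array(w["position"])-current_tcp_pos()),T.inv().apply(rot(w["rotation"]).apply([0,0,-1])),T.as_matrix())
E
```

```text
[0.71330916 0.17057276 0.008     ]
[ 0.67135408 -0.16928175  0.008     ]
[ 0.50123011 -0.149862    0.008     ]
[0.543801   0.19115289 0.008     ]
hous [ 0.59168483 -0.07464178  0.045     ] peg [ 0.54061229 -0.12810415  0.111     ] motor [0.64929995 0.11130965 0.108     ] [0.58962465 0.11623027 0.108     ]
wrist axis [ 0.31276681 -0.0909684  -0.94546373] [-0.90901984  0.25997407 -0.32572445]
cam in tool [ 0.08322112  0.00091417 -0.1419947 ] [-3.25832933e-01 -9.50934887e-05  9.45427359e-01] [[-9.61107253e-01  2.76175119e-01 -3.88526318e-04]
 [ 2.76175369e-01  9.61106799e-01 -9.41349242e-04]
 [ 1.13438046e-04 -1.01203898e-03 -9.99999481e-01]]
```

```bash
python3 - <<'E'
from h import *
q=current_tcp_rot()
r.move_pose([0.665,-0.095,0.23],q); r.move_linear([0.665,-0.095,0.17])
s=snap("wrist","w1"); np.save("w1.npy",s,allow_pickle=True)
print(current_t(),proj(s,[.592,-.075,.045]))
E
```

```text
3.8417 (np.float64(312.3954794721668), np.float64(128.04014899946532))
```

View pics/w1.png

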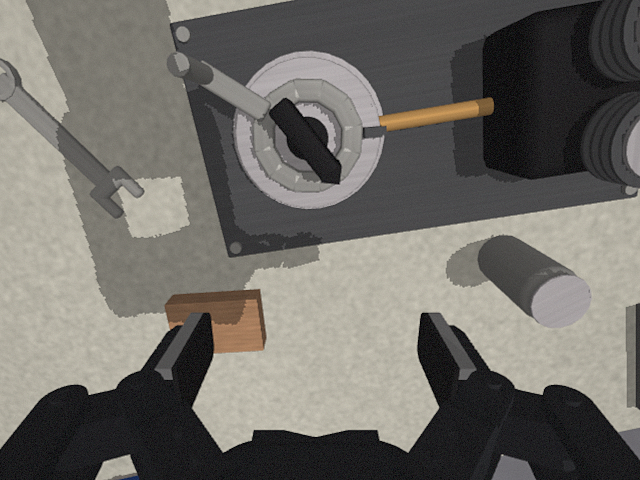

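```bash
python3 - <<'E'
import cv2
i=cv2.imread("pics/w1.png")[30:220,150:400]
cv2.imwrite("pics/w1c.png",cv2.resize(cv2.convertScaleAbs(i,alpha=1.6,beta=10),None,fx=3.0,fy=3.0,interpolation=cv2.INTER_CUBIC))
E
```

```text
(no output)
```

View pics/w1c.png

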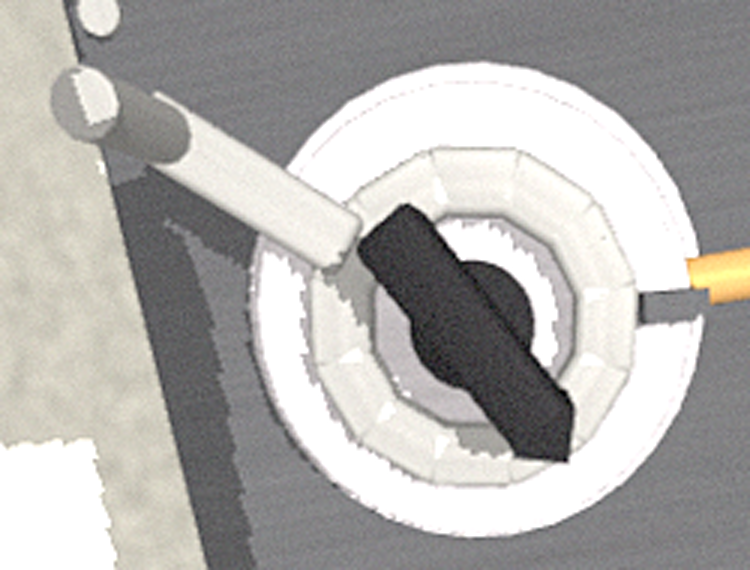

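The tooth is at about (374,132) in the wrist picture, just inboard of the orange hose. The nose is the lower-right end of the bar (339,183), its square end is at (278,105), and the peg top is at (178,65).

```bash
python3 - <<'E'
from h import *
s=np.load("w1.npy",allow_pickle=True).item()
P=lambda u,v,z:ray(s,(150+u/3,30+v/3),z)[:2]
i=s["color"].astype(int); m=((i.min(2)>85)).astype(np.uint8); 
rc=P(474,317,.060)
peg=P(85,104,.111); th=P(672,306,.057); n=P(568,460,.1); b=P(383,224,.1)
u=(n-b)/np.linalg.norm(n-b)
print("ringc",rc,"ring r",P(313,317,.06)-rc,P(635,317,.06)-rc,P(474,148,.06)-rc,P(474,485,.06)-rc)
print("bar len",np.linalg.norm(n-b)); 
# housing screws -> plate
hs=P(97,14,.008); print("screw",hs, ray(s,(236,248),.008))
for c in (rc,np.array([.592,-.075])):
  for nm,p in (("peg",peg),("tooth",th),("nose",n)):
    d=p-c; print(nm,p,np.linalg.norm(d),np.arctan2(d[1],d[0]))
print("bar ang",np.arctan2(u[1],u[0]))
print("axis on bar, perp dist",np.cross(u,rc-b),"along",u@(rc-b))
t=snap("top","t1"); print("top proj ring c",proj(t,[*rc,.045]),proj(t,[*peg,.111]))
E
```

```text
ringc [ 0.59551663 -0.0789598 ] ring r [-0.00991753 -0.03465485] [0.00991446 0.03464413] [-0.03325954  0.00975188] [ 0.03644647 -0.0106863 ]
bar len 0.05566841516208741
screw [ 0.50244707 -0.15030851] [ 0.6727859  -0.17003198  0.008     ]
peg [ 0.54241242 -0.13056235] 0.07404647455685061 -2.3705350404372525
tooth [ 0.60564506 -0.03541086] 0.04471123827529522 1.3422830259888767
nose [ 0.62490414 -0.06750903] 0.031539584642599316 0.37154988705404335
peg [ 0.54241242 -0.13056235] 0.07447215912388397 -2.2994340682061147
tooth [ 0.60564506 -0.03541086] 0.04187466442712506 1.238880716977443
nose [ 0.62490414 -0.06750903] 0.03374606246819622 0.22384509430323374
bar ang 0.3983844632616329
axis on bar, perp dist 0.0008462498158109226 along 0.024140185578475727
top proj ring c (np.float64(365.38468256789076), np.float64(260.3159904896313)) (np.float64(394.4450057601569), np.float64(286.15679006486073))<stdin>:16: DeprecationWarning: Arrays of 2-dimensional vectors are deprecated. Use arrays of 3-dimensional vectors instead. (deprecated in NumPy 2.0)
```

```bash
cat >> h.py <<'E'
C=np.array([.5955,-.0788]); PZ=.073; RAD=.0747
def pegpose(a,z=PZ,C=C,rad=RAD): return [*(C+rad*np.array([np.cos(a),np.sin(a)])),z], down(a+np.pi/2)
def ft(a): # tangential (anticlockwise +), radial force and z on the tool
    f=np.array(current_contact_force()); return np.round([-f[0]*np.sin(a)+f[1]*np.cos(a), f[0]*np.cos(a)+f[1]*np.sin(a), f[2]],2)
E
python3 - <<'E'
from h import *
a=-2.3705
r.gripper_to(0.55,40)
p,q=pegpose(a,.17); print(planner.inverse_kinematics(p,q))
r.move_pose(p,q); r.move_linear(pegpose(a)[0],speed=.08)
print(current_t(),ft(a)); snap("scene","s2")
r.gripper_to(0.0,40); print(current_t(),current_width(),ft(a),current_tcp_pos(),p)
snap("scene","s3")
i=cv2.imread("pics/s2.png")[150:350,120:380];j=cv2.imread("pics/s3.png")[150:350,120:380]
cv2.imwrite("pics/s23.png",cv2.resize(np.hstack([i,j]),None,fx=1.5,fy=1.5,interpolation=cv2.INTER_CUBIC))
E
```

```text
[-3.70424155e-01 -6.22201430e-02  1.83148614e+00 -4.44089210e-16
  1.37232666e+00  4.29279518e-01]
7.4333 [-0.2  -0.08  0.73]
7.8917 0.12799448661724605 [-1.51  0.75  2.74] [ 0.54196219 -0.13077171  0.07338851] [np.float64(0.5419289243913862), np.float64(-0.1308598680188125), 0.17]
```

View pics/s23.png

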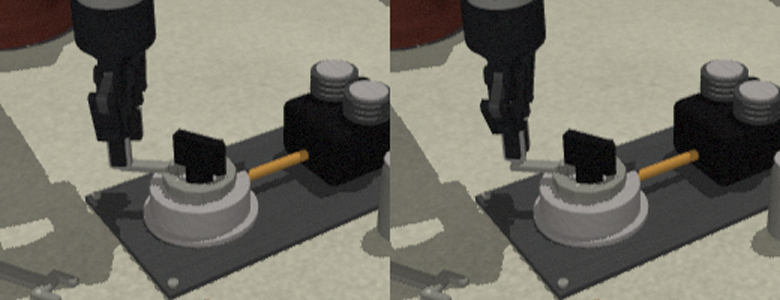

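The fingers hold the peg: the width is about 11 mm, and the side-by-side view shows them closed on it at (515,150). Next I swing it open.

```bash
python3 - <<'E'
from h import *
a0=-2.3705; pts=[]
for d in np.arange(.1,1.221,.14):
    a=a0+d; p,q=pegpose(a)
    hit=r.move_linear(p,q,speed=.04,until_force=60)
    f=ft(a); t=current_tcp_pos(); print(round(d,2),hit,f,np.round(np.array(t)-p,4),round(current_t(),2))
    if hit or abs(f[0])>35: break
E
```

```text
0.1 False [-4.18  0.45  5.29] [-0.0004  0.0003  0.0003] 8.28
0.24 False [-4.78  1.43  5.45] [-0.0006  0.0001  0.0003] 8.68
0.38 False [-5.67  1.42  6.3 ] [-0.0007 -0.0001  0.0003] 9.09
0.52 False [-5.2   1.72  6.06] [-0.0008 -0.0003  0.0003] 9.5
0.66 False [-5.45  1.82  5.05] [-0.0008 -0.0005  0.0004] 9.91
0.8 False [-5.81  0.56  4.18] [-0.0009 -0.0006  0.0004] 10.32
0.94 False [-6.17  0.45  4.17] [-0.0009 -0.0008  0.0004] 10.72
1.08 False [-5.27  0.32  5.86] [-0.0009 -0.0009  0.0004] 11.13
1.22 False [-6.68 -1.19  5.24] [-0.0009 -0.001   0.0004] 11.54
```

```bash
python3 - <<'E'
from h import *
a=-2.3705+1.22
r.gripper_to(0.55); print(ft(a))
p=current_tcp_pos(); r.move_linear([p[0],p[1],.17],speed=.15)
qa=down(1.29-0.0); r.move_pose([0.665,-0.095,0.17],down(1.29))
s=snap("wrist","w2"); np.save("w2.npy",s,allow_pickle=True)
i=cv2.imread("pics/w2.png")[30:240,150:420]
cv2.imwrite("pics/w2c.png",cv2.resize(cv2.convertScaleAbs(i,alpha=1.6,beta=10),None,fx=2.8,fy=2.8,interpolation=cv2.INTER_CUBIC)); print(current_t())
E
```

```text
[ 0.07 -0.37 -0.66]
13.5917
```

View pics/w2c.png

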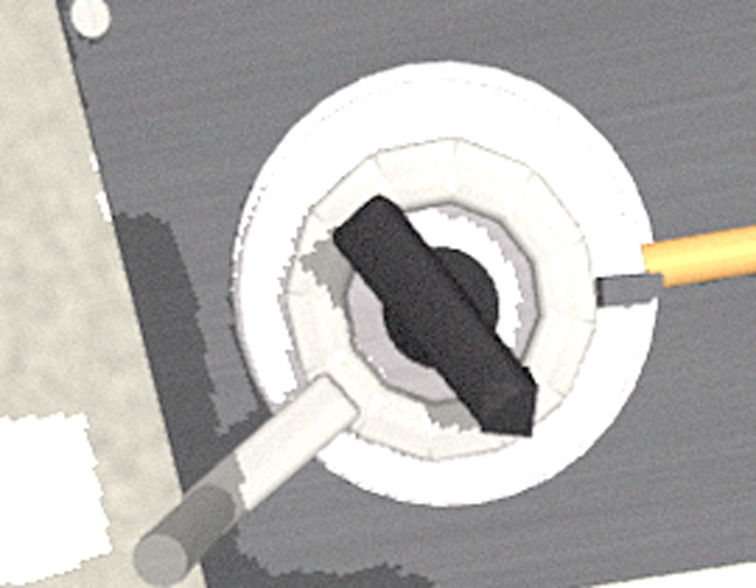

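The ring stands wide open, with the peg at (208,230). Bar and tooth are unchanged. Next I measure the peg angle, then turn the bar.

```bash
python3 - <<'E'
from h import *
s=np.load("w2.npy",allow_pickle=True).item()
P=lambda u,v,z:ray(s,(150+u/2.8,30+v/2.8),z)[:2]
an=lambda d:np.arctan2(d[1],d[0])
p1=P(163,560,.111); print("peg",p1,np.linalg.norm(p1-C),an(p1-C),an(p1-C)+2.3705)
print("ringc",(P(288,300,.06)+P(595,300,.06))/2,(P(443,140,.06)+P(443,460,.06))/2)
for z in (.055,.057): print("tooth",[an(P(u,v,z)-C) for u,v in ((605,291),(630,290),(655,288))])
n=P(532,435,.1);b=P(357,218,.1); print("bar",n,b,an(n-b),np.linalg.norm(n-b))
E
```

```text
peg [ 0.62686517 -0.14757874] 0.07559291815447289 -1.142939167220112 1.227560832779888
ringc [ 0.59536618 -0.0792108 ] [ 0.5972083  -0.07938011]
tooth [np.float64(1.337098126323439), np.float64(1.3358516254584663), np.float64(1.3394378979629762)]
tooth [np.float64(1.339519327723417), np.float64(1.3379501988272038), np.float64(1.3412863104049544)]
bar [ 0.62505666 -0.06740663] [ 0.57430155 -0.08939318] 0.40878613578741685 0.05531264900518987
```

```bash
python3 - <<'E'
from h import *
c=[.5959,-.079]; A=.405-np.pi/2; B=1.338-np.pi/2
r.gripper_to(0.5,30)
r.move_pose([*c,.17],down(A)); r.move_linear([*c,.070],speed=.08)
print(current_t(),current_contact_force(),current_joint_pos())
r.gripper_to(0,30); print(current_width(),current_contact_force(),current_wrist_torque())
for a in np.linspace(A,B,6)[1:]:
    r.move_pose([*c,.070],down(a)); print(np.round(current_contact_force(),1),np.round(current_wrist_torque(),2),round(current_t(),2))
r.wait(.3)
r.gripper_to(0.5); r.move_linear([*c,.17])
r.move_pose([0.665,-0.095,0.17],down(1.29))
s=snap("wrist","w3"); np.save("w3.npy",s,allow_pickle=True)
i=cv2.imread("pics/w3.png")[30:240,150:420]
cv2.imwrite("pics/w3c.png",cv2.resize(cv2.convertScaleAbs(i,alpha=1.6,beta=10),None,fx=2.8,fy=2.8,interpolation=cv2.INTER_CUBIC)); print(current_t())
E
```

```text
17.3167 [-0.50295273 -0.42042682 -0.10950373] [-2.55578117e-01  1.47130034e-01  1.79313468e+00  4.83913879e-06
  1.19995013e+00  9.10217286e-01]
0.15590379332085735 [ 1.74465139 -5.22895331  1.41193182] [-0.56101824 -0.16766873  0.02599062]
[ 1.1 -4.8  2.2] [-0.68 -0.12  0.07] 17.98
[ 0.6 -5.4  3.4] [-0.76  0.    0.15] 18.27
[ 0.2 -4.5  4.7] [-0.74  0.17  0.09] 18.57
[-0.7 -4.9  5.4] [-0.75  0.27  0.13] 18.88
[-1.3 -4.5  6.3] [-0.75  0.42  0.11] 19.18
22.0917
```

View pics/w3c.png

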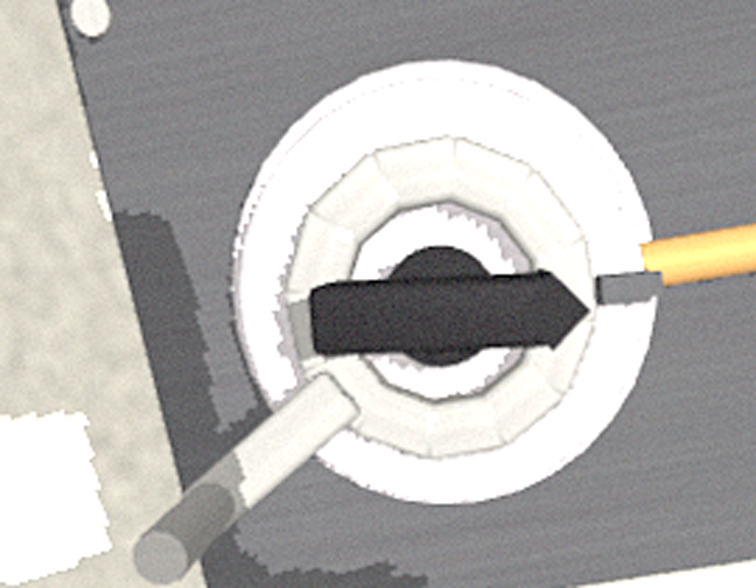

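The bar now points at the tooth: nose (361,141), square end (261,144). Next I check the angle in the world frame.

```bash
python3 - <<'E'
from h import *
s=np.load("w3.npy",allow_pickle=True).item()
P=lambda u,v,z:ray(s,(150+u/2.8,30+v/2.8),z)[:2]
an=lambda d:np.arctan2(d[1],d[0])
i=s["color"].astype(int)[30:240,150:420]; 
n=P(590,311,.1);b=P(313,320,.1);print("bar",n,b,an(n-b),"tooth",an(P(628,289,.057)-C),"from C",an(n-C))
print("peg",an(P(163,558,.111)-C))
# edges of the bar: upper (340..540) and lower
g=cv2.cvtColor(s["color"],cv2.COLOR_RGB2GRAY)
for c0,c1 in ((264,285),(318,342)):
  for lab in (0,1):
    pts=[]
    for x in range(c0,c1):
        col=g[115:170,x]<38; ys=np.where(col)[0]
        if len(ys): pts.append((x,115+(ys[0] if lab==0 else ys[-1])))
    print(c0,lab,np.median([p[1] for p in pts]))
E
```

```text
bar [ 0.60444227 -0.04967065] [ 0.59061207 -0.10400321] 1.3215424484086031 tooth 1.3352864512738678 from C 1.2729436391440367
peg -1.141668529736873
264 0 131.0
264 1 155.0
318 0 128.0
318 1 153.0
```

Lines through the bar in the two views, and the peg's arc, both put the axis at about (0.5967,-0.0793). That makes the tooth 1.37 against the bar's 1.33. I'll nudge the bar a little further, then grip the peg.

```bash
sed -i 's/^C=.*/C=np.array([.5967,-.0793]); PZ=.073; RAD=.0747/' h.py; python3 - <<'E'
from h import *
A=1.332-np.pi/2; B=1.366-np.pi/2; c=list(C)
r.gripper_to(0.45,30)
r.move_pose([*c,.17],down(A)); r.move_linear([*c,.070],speed=.1)
r.gripper_to(0,30); print(current_width(),current_contact_force(),current_wrist_torque())
r.move_pose([*c,.070],down(B)); r.wait(.4)
print(np.round(current_contact_force(),1),np.round(current_wrist_torque(),2),round(current_t(),2))
r.gripper_to(0.4); r.move_linear([*c,.17])
a=-1.1546
p,q=pegpose(a,.17); r.move_pose(p,q)
s=imaging.snapshot("wrist"); np.save("w4.npy",s,allow_pickle=True)
r.move_linear(pegpose(a)[0],speed=.08)
print(ft(a)); r.gripper_to(0,40); print(current_t(),current_width(),ft(a),current_tcp_pos(),p)
E
```

```text
0.16134462450614573 [-5.53520297  0.92092879  6.06476422] [0.14012061 0.79828613 0.00104487]
[-5.8  0.9  5.1] [0.16 0.78 0.1 ] 25.82
[0.49 0.24 0.36]
29.4167 0.12762487318889684 [-5.75 -0.54  4.56] [ 0.62649704 -0.14826863  0.07377365] [np.float64(0.6269000461573347), np.float64(-0.14762310891707758), 0.17]
```

```bash
cat >> h.py <<'E'
def step(d,sp=.03):
    a=-2.3844+d; p,q=pegpose(a); r.move_linear(p,q,speed=sp,until_force=20)
    F=[]
    for _ in range(3): r.wait(.03); F.append(ft(a))
    t=np.array(current_tcp_pos())[:2]-C
    return np.mean(F,0).round(2), np.arctan2(t[1],t[0])+2.3844
E
python3 - <<'E'
from h import *
L=[]
for d in [1.2,1.16,1.12,1.08,1.04,1.0,.96,.92,.88]+list(np.arange(.855,.34,-.025)):
    f,m=step(d); L.append(f[0]); print(round(d,3),round(m,3),f,round(current_t(),2))
    if len(L)>9 and f[0]-np.median(L[3:9])>3.0: break
print(np.median(L[3:9]))
E
```

```text
1.2 1.217 [4.09 0.23 1.34] 29.77
1.16 1.176 [5.22 1.05 1.97] 30.12
1.12 1.134 [4.95 1.29 1.83] 30.47
1.08 1.093 [4.52 1.42 1.63] 30.82
1.04 1.053 [4.75 1.26 1.87] 31.17
1.0 1.014 [4.36 1.36 1.7 ] 31.52
0.96 0.973 [4.95 1.02 1.94] 31.87
0.92 0.934 [4.19 1.3  1.91] 32.22
0.88 0.894 [4.73 1.33 1.63] 32.57
0.855 0.871 [5.66 2.02 1.48] 32.92
0.83 0.847 [5.78 1.28 1.04] 33.27
0.805 0.822 [5.6  2.1  0.98] 33.62
0.78 0.797 [6.23 2.78 1.2 ] 33.97
0.755 0.772 [5.86 2.25 0.77] 34.32
0.73 0.748 [6.23 2.33 1.14] 34.67
0.705 0.723 [6.05 1.9  1.4 ] 35.02
0.68 0.698 [5.72 2.48 1.06] 35.37
0.655 0.673 [5.44 2.31 1.17] 35.72
0.63 0.65 [6.29 2.44 0.73] 36.07
0.605 0.627 [ 6.82  2.22 -0.03] 36.42
0.58 0.604 [7.28 2.39 0.15] 36.77
0.555 0.581 [ 7.89  1.87 -0.32] 37.12
4.625
```

```bash
python3 - <<'E'
from h import *
print(current_wrist_torque(),current_contact_force(),ft(-2.3844+.58))
E
```

```text
[-0.57223914 -0.88087772  0.1310298 ] [ 6.98208008 -4.06433045  0.24293639] [7.73 2.34 0.24]
```

The lag and the force both start rising at about 0.665 rad (lag 0.018 to 0.026). The ring now stands at 0.581, so it is about 0.084 rad past the bite, or about 42 N. The at-rest force readings relax, so they understate the push, both baseline and rise by about half. I'll unload, let go and look.

```bash
python3 - <<'E'
from h import *
for d in (.569,.581):
    f,m=step(d); print(d,m,f)
r.gripper_to(.45); a=-2.3844+.58; print(ft(a),current_t())
p=current_tcp_pos(); r.move_linear([p[0],p[1],.17],speed=.12)
r.move_pose([0.665,-0.095,0.17],down(1.29)); r.wait(.2)
s=snap("wrist","w5"); np.save("w5.npy",s,allow_pickle=True)
i=cv2.imread("pics/w5.png")[30:240,150:420]
cv2.imwrite("pics/w5c.png",cv2.resize(cv2.convertScaleAbs(i,alpha=1.6,beta=10),None,fx=2.8,fy=2.8,interpolation=cv2.INTER_CUBIC)); print(current_t())
E
```

```text
0.569 0.5804766959164223 [4.78 4.02 3.43]
0.581 0.5805679338410339 [0.18 4.09 5.66]
[ 0.24  0.19 -0.68] 38.2
40.6667
```

View pics/w5c.png

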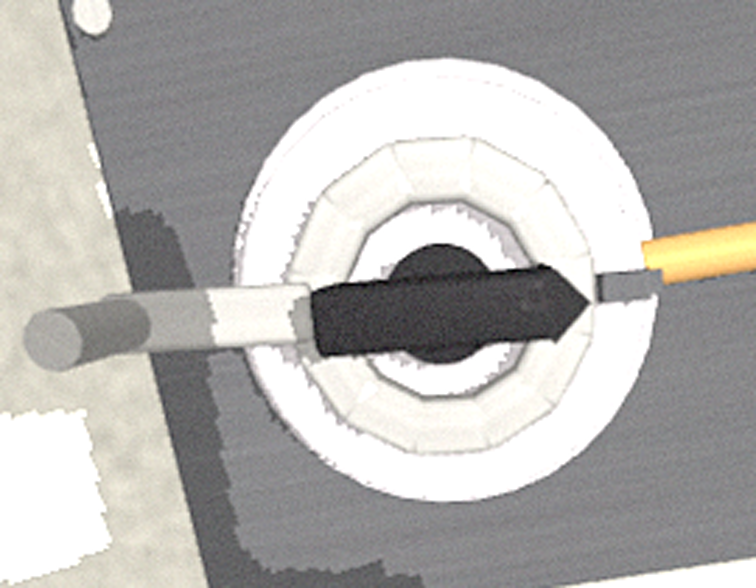

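```bash
python3 - <<'E'
from h import *
s=np.load("w5.npy",allow_pickle=True).item()
P=lambda u,v,z:ray(s,(150+u/2.8,30+v/2.8),z)[:2]
an=lambda d:np.arctan2(d[1],d[0])
n=P(590,302,.1);b=P(315,321,.1);p=P(53,340,.111)
print("bar",an(n-b),"tooth",an(P(626,287,.057)-C),"peg d",an(p-C)+2.3844,np.linalg.norm(p-C))
t=imaging.snapshot("top")["color"].astype(int); t0=cv2.imread("pics/top0.png")[:,:,::-1].astype(int)
for nm,(x,y,X,Y) in dict(spanner=(435,260,482,340),carton=(408,182,460,222),can=(288,158,318,196)).items():
    print(nm,np.abs(t-t0)[y:Y,x:X].mean().round(1))
E
```

```text
bar 1.356733793451843 tooth 1.364289652613303 peg d 0.5922045347707199 0.07493380256669213
spanner 21.4
carton 47.8
can 25.3
```

```bash
python3 - <<'E'
from h import *
print(current_contact_force(),current_t()); r.job_done()
E
```

```text
[ 0.03523665 -0.22053964 -0.4950257 ] 40.7167
the job is handed in; nothing more can be done
```

I opened the lock ring about 1.23 rad, turned the adjuster to the tooth, swung the ring shut until it bit, let go and backed off. I handed the job in at about 41 s of the 69 s allowed; no verdict was reported.

- **Setting:** in the last picture the nose is at 1.357 rad and the tooth at 1.364 rad. That is well within the 0.12 rad limit.
- **Clamping:** the ring bit at about 0.665 rad of opening. I stopped at 0.581 rad, about 0.084 rad past the bite. By the given slope that is about 42 N of clamping and about 4.4 N of extra push. The last picture put the peg at 0.592 rad, or about 36 N. The difference is about one pixel, and both values are within 12 to 80 N.
- **Check that disagreed:** the peg force I read directly rose only about 2 N above the free swing, not 4 to 5 N. I put this down to the readings being taken at rest after each step: the free swing also read about 6 N instead of 9 to 12 N. So I judged the tightness by angle, not by that force.
- **Things lying around:** I compared before-and-after top views of the spanner, carton and can. It settled nothing; I think the arm and its shadow spoil it. I planned every move clear of them, and the force readings showed no unexpected contact.

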